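# Clear the dressing island into its trays

## Task

Tidy the things lying on the wardrobe island: lay the shoe brush bristles down in the long tray, put the large polish tin in the round dish and stack the small tin centred on top of it, and stand the ring box and the scent bottle next to each other on the floor of the square tray. Set each thing down rather than dropping it, keep the glass bottle upright all the time, and leave the candle jar and the glasses case where they are.

Things in the scene. Friction and masses are not known exactly. Their poses are not given: they have to be found in the camera images.
- brush: loose shoe brush, 110 (x) x 38 (y) x 42 mm high, 0.13 kg: wooden block 110 x 38 mm from 22 to 42 mm above the underside, over stiff dark bristles 104 x 32 x 22 mm (rigid); starts bristles down. Origin: centre of the underside (bristle tips); x along its length, z up
- tin_large: loose round closed metal polish tin, 60 mm diameter, 30 mm high, flat top, 0.13 kg; upper half (lid) 60 mm, lower half 57 mm diameter. Origin: centre of the underside; z up
- tin_small: loose round closed metal polish tin, 44 mm diameter, 24 mm high, 0.06 kg; upper half (lid) 44 mm, lower half 41 mm diameter. Origin: centre of the underside; z up
- ring_box: loose closed jewellery box, grey fabric with brass seam, 46 x 46 x 40 mm high, 0.08 kg, lid does not open. Origin: centre of the underside; x, y along its sides, z up
- bottle: loose upright scent bottle of amber glass: body 28 (x) x 46 (y) x 60 mm high, above it a black cap of 22 mm diameter from 64 to 82 mm; 0.16 kg. Origin: centre of the underside; z up
- long_tray: fixed narrow dark wooden tray, outside 76 (x) x 180 (y) x 15 mm high, walls 6 mm, inside 64 x 168 mm, floor 6 mm above the origin. Origin: centre of the underside, on the table top; y along its length, z up
- round_dish: fixed shallow round white ceramic dish, 112 mm across at the rim, 10 mm high, wall 5 mm, flat floor about 90 mm across, 4 mm above the origin. Origin: centre of the underside, on the table top; z up
- square_tray: fixed square wooden tray, outside 136 x 136 x 15 mm high, walls 6 mm, inside 124 x 124 mm, floor 6 mm above the origin. Origin: centre of the underside, on the table top; x, y along its sides, z up
- candle_jar: bystander: closed glass candle jar with wooden cap, 66 mm diameter, 75 mm high, loose. Origin: centre of the underside
- glasses_case: bystander: closed hard black glasses case, 150 (x) x 58 (y) x 41 mm high, loose. Origin: centre of the underside; x along its length
There are look-alikes about, which are no part of the job. Leave any turquoise look-alike of the bottle alone.

How it is judged:
By the outcome, as a careful person would: the job done as asked, in the order asked, and still so for the second after the job is handed in, with the robot touching nothing.
It also fails if it takes over 128 s, if anything falls off the work surface, if the arm or the gripper's body presses on something with over 40 N, if the wrist force passes 120 N, or if a joint passes its speed limit or range.

## Robot

A 6-joint arm with a two-finger parallel gripper is mounted at the origin on the work surface. World frame = base frame: x ahead of the robot, y to its left, z up, the work surface at z = 0. Lengths are in m, angles in rad, forces in N, time in s.
With the tool pointing down it reaches from about 0.35 to 0.85 m from the base axis. Payload 8.1 kg.
Tool frame: the origin (TCP) lies at the very end of the fingers, on their centre line; the grasp point (between the pads) lies 19 mm behind it; x points along the fingers, y is the direction in which the jaws open and shut, and the axes are right-handed (so a half turn about x gives the same grasp; the last joint's range is limited). The gripper opens to 93 mm and grips with 3 to 60 N. Pads are 15 mm wide; open, the fingers measure 128 mm over their backs; the gripper's body (75 mm by 188 mm) begins 65 mm behind the grasp point.
Start: joints at [1.078, 0.13, 1.488, -0, 1.523, -0.085], TCP at [0.238, 0.551, 0.219] pointing down, gripper open.
Joint ranges: [-2.96, 2.96], [-0.89, 2.26], [0.02, 2.5], [-1.34, 4.48], [0, 2.73], [-2.66, 2.66]. Speed limits (rad/s): [2.39, 2.39, 2.79, 3.14, 3.14, 3.14].

## Interface

Orientations are given as a rotation vector (axis times angle).
In Python, from plant import * gives the robot as it stands. The module is installed in compiled form; this text tells all that it offers.
- The arm moves only by the tool apply_moves, never from a script. Its argument "series" is a list of rows, each an object with "jaw": the gripper's target within -1 to 1 (shut at 1, half-way at 0, fully open at -1); "linear": the shift along the tool's x, y, z normalised to -1 to 1, where 1 is 0.6 m, a list of three; "roll": the turn about the tool's x normalised to -1 to 1, where 1 is 30 degrees. A call has 1 to 20 rows; each row is the pose to reach, as a shift and turn from the pose measured when the call began, along the tool's axes at that moment; what a row does not reach only later rows make up. A row lasts 1/8 s, in which the tool goes at most 62.5 mm and 10.7 degrees, less where a joint would pass 70% of its speed; a pose out of reach is approached as far as the arm can. A call with a number of a shift or a turn outside -1 to 1 is refused whole. A call with a gripper value outside its range is refused whole. The fingers move at their own pace and stop on an object; "force" is the grip in N (left out, the last holds). Time passes only in rows, so rows that repeat a pose let the fingers close. It gives the time, the measured TCP pose, the force and the opening at its end, in the units of the state.
- read_state(): the state, without advancing time (a new reading comes with each control period).
- read_camera(name): name is "scene" or "side" or "wrist"; returns a dict with "pixels" (400x640x3 uint8, blue, green, red), "intrinsics" (3x3 intrinsics, pixels), "rvec" (rotation vector, rad) and "tvec" (3), from world to camera coordinates, as OpenCV has them; the wrist camera has in their place "tool_from_camera" (4x4, takes a point from camera to tool coordinates, whose origin is the TCP and whose axes are the tool frame's). Camera axes: x right, y down, z forward; pixel columns grow to the right and rows downward; lengths in m; the calibration is good to about 2 mm. A picture is of the moment at which its call begins: read the wrist's pose just before it. There is no depth.
- close_job(): hands the job in, once; it reports no verdict.
The state is a dict: "t": time; "q": joint angles; "dq": joint speeds; "joint_torque": joint torques, N m; "tool_pos": TCP position; "orientation": TCP orientation; "force": force on the tool from outside, world axes, zero at the start; "wrist_torque": the same for the moment, N m; "opening": finger opening in m.
Only numpy, scipy, OpenCV 4.12 (cv2) and the standard library are available. Lean on these libraries where they do the work, as an engineer would, in place of code of your own. Each camera call takes 0.05 s, during which the arm holds its last target. There are 200 camera calls.

## Working session

There is one attempt and no reset: what is moved stays moved. The work goes in short steps, Python scripts to look and compute and a tool call to move; the robot and the scene stay as the last step left them, time stands still between calls to the robot, and variables do not carry over. Pictures are saved under pics/ and viewed, about 12 in all and at most 16, crops included, and the job is handed in when it is done.

Besides the shell and the picture viewer there is one more tool, called after "Emit:" in YAML: its name, and indented under it one key for each argument. apply_moves: Moves the arm, as the interface text tells. Its arguments: {"type":"object","properties":{"series":{"type":"array"},"force":{"type":"number"}},"required":["series"]}

```bash
mkdir -p pics; cat > h.py <<'E'
from plant import *
import numpy as np, cv2
def snap(name,fn=None):
    s=read_state(); c=read_camera(name)
    if fn: cv2.imwrite('pics/'+fn,c['pixels'])
    K=np.array(c['intrinsics'])
    if 'rvec' in c:
        R=cv2.Rodrigues(np.array(c['rvec'],float))[0]; t=np.array(c['tvec'],float).ravel()
        Rc=R.T; o=-R.T@t
    else:
        T=np.array(c['tool_from_camera']); Rt=cv2.Rodrigues(np.array(s['orientation'],float))[0]
        Rc=Rt@T[:3,:3]; o=Rt@T[:3,3]+np.array(s['tool_pos'])
    return c['pixels'],K,Rc,o
def ray(cam,u,v,z):
    _,K,Rc,o=cam; d=Rc@np.linalg.inv(K)@np.array([u,v,1.]); return o+d*(z-o[2])/d[2]
def proj(cam,p):
    _,K,Rc,o=cam; q=K@(Rc.T@(np.array(p)-o)); return q[:2]/q[2]
E
python3 - <<'E'
from h import *
for n in ['scene','side','wrist']:
    c=snap(n,n+'0.png'); print(n,c[3].round(3),c[2][:,2].round(2),c[1][0,0])
s=read_state(); print({k:np.round(v,3) for k,v in s.items()}); print(cv2.Rodrigues(np.array(s['orientation']))[0].round(3))
E
```

```text
scene [ 0.936 -0.319  0.668] [-0.53  0.38 -0.75] 374.3193265955591
side [-0.033 -0.746  0.638] [ 0.49  0.68 -0.55] 428.62878241317077
wrist [0.161 0.584 0.384] [ 0.27 -0.12 -0.95] 360.5415591665138
{'t': np.float64(0.15), 'q': array([ 1.078,  0.131,  1.489, -0.   ,  1.523, -0.085]), 'dq': array([-0.001, -0.001, -0.004, -0.   ,  0.001,  0.001]), 'joint_torque': array([ 1.0000e-03, -5.6048e+01, -4.9233e+01,  7.7000e-02,  3.1000e-02,
       -0.0000e+00]), 'tool_pos': array([0.238, 0.55 , 0.218]), 'orientation': array([ 0.319,  1.547, -0.321]), 'force': array([-0.885, -0.224, -0.862]), 'wrist_torque': array([-0.02 ,  0.046,  0.01 ]), 'opening': np.float64(0.093)}
[[-0.001  0.397  0.918]
 [-0.001  0.918 -0.397]
 [-1.    -0.001 -0.   ]]
```

View pics/scene0.png

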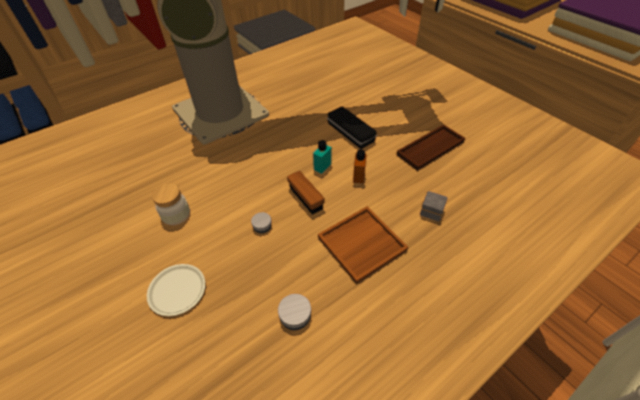

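View pics/side0.png

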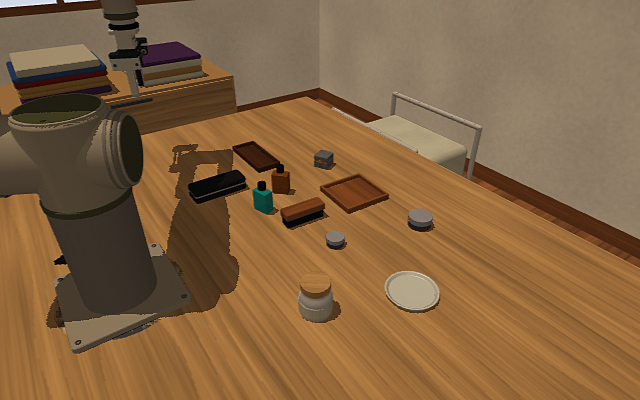

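Scene view candidates:
- **Bottles:** amber bottle (360,167); its turquoise look-alike (322,157) is to be left alone.
- **Brush and tins:** brush (306,193), which the black glasses case (351,126) could be taken for; small tin (262,222); large tin (295,312).
- **Box and containers:** ring box (433,206), square tray (362,243), long tray (431,146), dish (177,290).
- **Bystander:** candle jar (173,207).

The side view agrees: amber (281,180), turquoise (263,198).

```bash
python3 - <<'E'
from h import *
a=snap('scene');b=snap('side')
P=dict(brush=((306,190),(303,210),.03),amber=((360,152),(281,167),.08),turq=((322,145),(262,184),.08),ringbox=((434,200),(323,154),.04),small=((262,219),(335,235),.024),large=((295,307),(420,214),.03),sq=((362,242),(354,192),.01),long=((431,146),(257,156),.01),dish=((177,290),(412,291),.008),jar=((167,192),(316,283),.075),case=((352,124),(217,184),.041))
for k,(p,q,z) in P.items():
    print(k,ray(a,*p,z)[:2].round(3),ray(b,*q,z)[:2].round(3))
# bigger crops of objects
im=np.hstack([cv2.resize(a[0][100:260,280:480],(800,640),interpolation=cv2.INTER_CUBIC)])
cv2.imwrite('pics/crop1.png',cv2.resize(im,(740,592)))
E
```

```text
brush [0.442 0.001] [ 0.439 -0.005]
amber [0.46  0.146] [0.463 0.137]
turq [0.385 0.091] [0.379 0.089]
ringbox [0.648 0.201] [0.644 0.197]
small [ 0.447 -0.123] [ 0.448 -0.125]
large [ 0.663 -0.183] [ 0.665 -0.185]
sq [0.621 0.017] [0.617 0.012]
long [0.502 0.363] [0.5   0.352]
dish [ 0.484 -0.341] [ 0.479 -0.346]
jar [ 0.295 -0.262] [ 0.294 -0.271]
case [0.331 0.234] [0.309 0.216]
```

View pics/crop1.png

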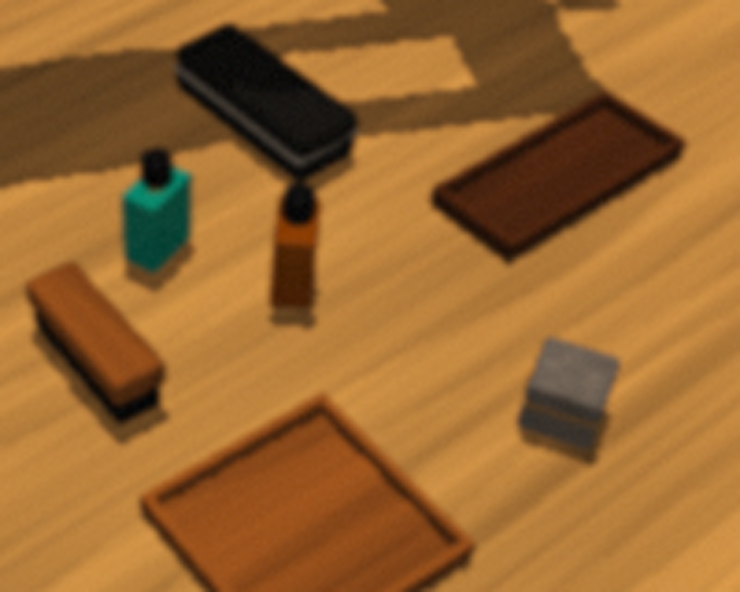

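The crop confirms the choices: amber bottle at (295,250) in the crop, not the turquoise one at (157,215). The brush has a brown block over black bristles, and the ring box is grey. The two views agree within about 1 cm.

```bash
cat >> h.py <<'E'
def plan(x,y,z,yaw=None,frm=None):
    "linear/roll from current pose (or frm=(pos,R)); yaw=deg of tool y in world mod 180"
    s=read_state(); R=cv2.Rodrigues(np.array(s['orientation'],float))[0]; p=np.array(s['tool_pos'])
    l=R.T@(np.array([x,y,z])-p)/.6
    cur=np.degrees(np.arctan2(R[1,1],R[0,1])); r=0
    if yaw is not None: r=-((yaw-cur+90)%180-90)/30
    d=np.linalg.norm(l*.6)
    print('lin',l.round(4),'roll',round(r,3),'rows',round(d/.0625,1),'yawcur',round(cur,1),'q6',round(s['q'][5],2),'t',round(s['t'],2))
E
python3 -c "
from h import *
plan(.44,0.0,.26)"
```

```text
lin [-0.0692 -0.7088  0.6733] roll 0 rows 9.4 yawcur 66.6 q6 -0.09 t 0.25
```

Emit:
apply_moves:
  series:
    - {"jaw": -1,"linear": [-0.07,-0.71,0.675],"roll": 0}
    - {"jaw": -1,"linear": [-0.07,-0.71,0.675],"roll": 0}
    - {"jaw": -1,"linear": [-0.07,-0.71,0.675],"roll": 0}
    - {"jaw": -1,"linear": [-0.07,-0.71,0.675],"roll": 0}
    - {"jaw": -1,"linear": [-0.07,-0.71,0.675],"roll": 0}
    - {"jaw": -1,"linear": [-0.07,-0.71,0.675],"roll": 0}
    - {"jaw": -1,"linear": [-0.07,-0.71,0.675],"roll": 0}
    - {"jaw": -1,"linear": [-0.07,-0.71,0.675],"roll": 0}
    - {"jaw": -1,"linear": [-0.07,-0.71,0.675],"roll": 0}
    - {"jaw": -1,"linear": [-0.07,-0.71,0.675],"roll": 0}
    - {"jaw": -1,"linear": [-0.07,-0.71,0.675],"roll": 0}
    - {"jaw": -1,"linear": [-0.07,-0.71,0.675],"roll": 0}
    - {"jaw": -1,"linear": [-0.07,-0.71,0.675],"roll": 0}

```text
t: 1.88
tool_pos: [0.4404, 0.0, 0.2604]
orientation: [0.318, 1.548, -0.319]
force: [0.6, 0.5, 0.5]
opening: 0.0929
```

```bash
python3 - <<'E'
from h import *
c=snap('wrist','w1.png'); print(c[3].round(3))
E
```

```text
[0.364 0.033 0.427]
```

View pics/w1.png

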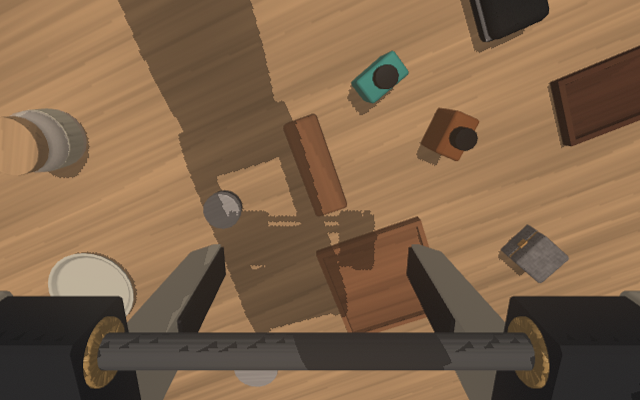

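The wrist view shows the brush (315,165), the small tin (223,208), the amber bottle with its cap (463,138), the turquoise bottle (380,76), and the ring box (534,255). The square tray (375,275) and the long tray (600,95) are cut off by the gripper or the image edge.

```bash
cat >> h.py <<'E'
def blob(cam,roi,lo,hi,z,scale=True,ell=False):
    "HSV mask in roi(x0,y0,x1,y1), largest contour onto plane z -> centre, size mm, long-axis yaw"
    x0,y0,x1,y1=roi; m=np.zeros(cam[0].shape[:2],np.uint8)
    hsv=cv2.cvtColor(cam[0],cv2.COLOR_BGR2HSV)
    m[y0:y1,x0:x1]=cv2.inRange(hsv,np.array(lo),np.array(hi))[y0:y1,x0:x1]
    m=cv2.morphologyEx(m,cv2.MORPH_CLOSE,np.ones((5,5)));m=cv2.morphologyEx(m,cv2.MORPH_OPEN,np.ones((3,3)))
    k=max(cv2.findContours(m,cv2.RETR_EXTERNAL,cv2.CHAIN_APPROX_NONE)[0],key=cv2.contourArea)
    k=cv2.convexHull(k)
    w=np.array([ray(cam,*p[0],z)[:2] for p in k],np.float32)*1000
    if ell: c,s,_=cv2.fitEllipse(w);return np.round(c,1),np.round(s,1),k.reshape(-1,2)
    B=cv2.boxPoints(cv2.minAreaRect(w)); e1,e2=B[1]-B[0],B[2]-B[1]
    L,S=(e1,e2) if np.linalg.norm(e1)>np.linalg.norm(e2) else (e2,e1)
    return B.mean(0).round(1),(round(float(np.linalg.norm(L)),1),round(float(np.linalg.norm(S)),1)),round(float(np.degrees(np.arctan2(L[1],L[0]))%180),1),B.round(1).tolist()
E
python3 - <<'E'
from h import *
c=snap('wrist'); hsv=cv2.cvtColor(c[0],cv2.COLOR_BGR2HSV)
for n,pts in dict(brush=[(305,130),(320,170),(335,205),(288,125),(298,170),(310,205),(322,206)],wood=[(370,180),(260,190),(280,250),(250,100)],small=[(210,208),(230,205)],ring=[(520,240),(545,255),(505,255),(515,265)],amber=[(440,118),(470,118),(432,140),(455,155),(463,138)]).items():
    print(n,[hsv[v,u].tolist() for u,v in pts])
im=cv2.resize(c[0][90:290,190:330],None,fx=3,fy=3); im2=cv2.resize(c[0][90:290,410:580],None,fx=2.6,fy=3)
cv2.imwrite('pics/crop2.png',cv2.resize(np.hstack([im,im2]),(790,540)))
E
```

```text
brush [[12, 140, 129], [12, 140, 137], [12, 140, 131], [12, 129, 87], [15, 111, 103], [14, 112, 105], [12, 140, 124]]
wood [[15, 115, 159], [15, 115, 159], [15, 112, 105], [15, 111, 106]]
small [[11, 42, 98], [14, 40, 148]]
ring [[15, 84, 79], [12, 38, 114], [15, 110, 104], [15, 111, 101]]
amber [[12, 142, 81], [12, 160, 126], [13, 141, 78], [11, 160, 126], [14, 83, 52]]
```

View pics/crop2.png

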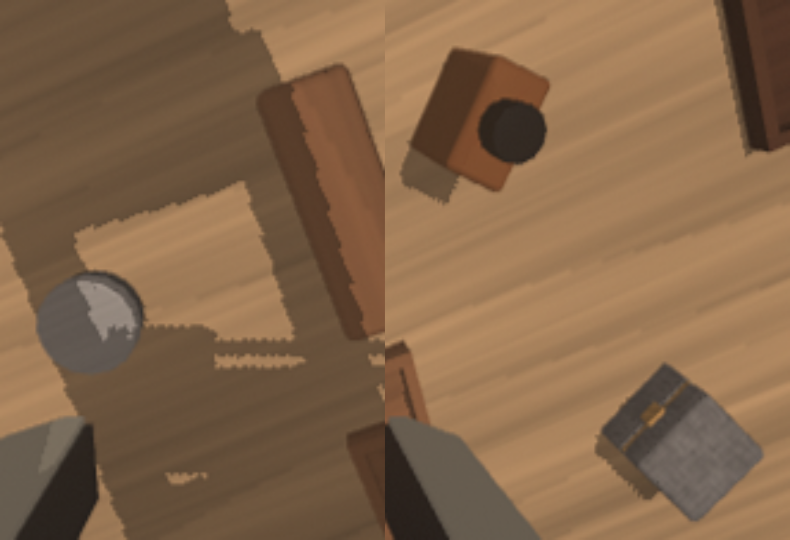

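The close crop shows the small tin and the brush half in the arm's shadow. The amber bottle's lit top face and cap are clear, and so is the ring box's lighter top.

```bash
python3 - <<'E'
from h import *
c=snap('wrist')
print('brush',blob(c,(275,105,352,220),(5,122,60),(13.5,255,255),.042))
print('small',blob(c,(195,180,250,235),(0,0,70),(30,70,255),.024,ell=True)[:2])
print('ring',blob(c,(490,215,580,290),(0,0,95),(30,70,255),.04))
print('amber',blob(c,(415,100,490,170),(5,125,100),(13,255,255),.06))
print('cap',blob(c,(440,120,490,155),(0,0,0),(179,255,75),.082,ell=True)[:2])
print('long',blob(c,(545,30,640,150),(0,100,0),(14,255,110),.015))
E
```

```text
Traceback (most recent call last):
  File "h.py", line 30, in blob
    m[y0:y1,x0:x1]=cv2.inRange(hsv,np.array(lo),np.array(hi))[y0:y1,x0:x1]
                   ~~~~~~~~~~~^^^^^^^^^^^^^^^^^^^^^^^^^^^^^^^
cv2.error: OpenCV(4.12.0) /io/opencv/modules/core/src/arithm.cpp:2092: error: (-215:Assertion failed) lb.type() == ub.type() in function 'inRange'
```

```bash
sed -i 's/np.array(lo),np.array(hi)/np.array(lo,float),np.array(hi,float)/' h.py; python3 - <<'E'
from h import *
c=snap('wrist')
print('brush',blob(c,(275,105,352,220),(5,122,60),(13.5,255,255),.042))
print('small',blob(c,(195,180,250,235),(0,0,70),(30,70,255),.024,ell=True)[:2])
print('ring',blob(c,(490,215,580,290),(0,0,95),(30,70,255),.04))
print('amber',blob(c,(415,100,490,170),(5,125,100),(13,255,255),.06))
print('cap',blob(c,(440,120,490,155),(0,0,0),(179,255,75),.082,ell=True)[:2])
print('long',blob(c,(545,30,640,150),(0,100,0),(14,255,110),.015))
plan(.44,0,.06,0)
E
```

```text
brush (array([4.392e+02, 4.000e-01], dtype=float32), (109.1, 37.6), 176.4, [[383.6000061035156, -14.899999618530273], [492.3999938964844, -21.700000762939453], [494.79998779296875, 15.800000190734863], [386.0, 22.600000381469727]])
small (array([ 446.4, -123. ]), array([42.8, 47.6]))
ring (array([648.8, 202.3], dtype=float32), (44.9, 44.9), 117.1, [[618.5999755859375, 212.10000610351562], [639.0, 172.10000610351562], [678.9000244140625, 192.60000610351562], [658.5, 232.5]])
amber (array([462.2, 144.6], dtype=float32), (45.3, 28.3), 134.8, [[436.20001220703125, 150.6999969482422], [468.1000061035156, 118.5999984741211], [488.20001220703125, 138.60000610351562], [456.29998779296875, 170.6999969482422]])
cap (array([461.1, 143.2]), array([21.3, 27.1]))
long (array([498.1, 313.3], dtype=float32), (96.5, 79.4), 89.3, [[457.79998779296875, 265.6000061035156], [537.2000122070312, 264.6000061035156], [538.4000244140625, 361.1000061035156], [459.0, 362.1000061035156]])
lin [ 0.3342  0.0005 -0.0011] roll 2.224 rows 3.2 yawcur 66.7 q6 -1.28 t 2.08
```

Measured sizes match the descriptions (brush 109x38, ring box 45x45, bottle top 45x28). First I pick the brush.

Emit:
apply_moves:
  force: 25
  series:
    - {"jaw": -0.3,"linear": [0.1,0,-0.002],"roll": -0.3}
    - {"jaw": -0.3,"linear": [0.2,0,-0.002],"roll": -0.657}
    - {"jaw": -0.3,"linear": [0.27,0,-0.002],"roll": -0.657}
    - {"jaw": -0.3,"linear": [0.27,0,-0.002],"roll": -0.657}
    - {"jaw": -0.3,"linear": [0.33,0,-0.002],"roll": -0.657}
    - {"jaw": -0.3,"linear": [0.38,0,-0.002],"roll": -0.657}
    - {"jaw": -0.3,"linear": [0.407,0,-0.002],"roll": -0.657}
    - {"jaw": -0.3,"linear": [0.407,0,-0.002],"roll": -0.657}
    - {"jaw": -0.3,"linear": [0.407,0,-0.002],"roll": -0.657}
    - {"jaw": 1,"linear": [0.407,0,-0.002],"roll": -0.657}
    - {"jaw": 1,"linear": [0.407,0,-0.002],"roll": -0.657}
    - {"jaw": 1,"linear": [0.407,0,-0.002],"roll": -0.657}
    - {"jaw": 1,"linear": [0.407,0,-0.002],"roll": -0.657}
    - {"jaw": 1,"linear": [0.407,0,-0.002],"roll": -0.657}
    - {"jaw": 1,"linear": [0.407,0,-0.002],"roll": -0.657}
    - {"jaw": 1,"linear": [0.407,0,-0.002],"roll": -0.657}

```text
t: 4.08
tool_pos: [0.4397, -0.0001, 0.0167]
orientation: [0.048, 1.57, -0.05]
force: [-1.7, 1.0, 6.3]
opening: 0.0378
```

```bash
python3 -c "
from h import *
plan(.5,.24,.25,0)"
```

```text
lin [-0.389   0.4053  0.0754] roll 2.881 rows 5.4 yawcur 86.4 q6 -1.62 t 4.08
```

Emit:
apply_moves:
  series:
    - {"jaw": 1,"linear": [-0.05,0,0],"roll": 0}
    - {"jaw": 1,"linear": [-0.15,0,0],"roll": 0}
    - {"jaw": 1,"linear": [-0.25,0,0],"roll": 0.2}
    - {"jaw": 1,"linear": [-0.35,0,0],"roll": 0.5}
    - {"jaw": 1,"linear": [-0.39,0.08,0.02],"roll": 0.8}
    - {"jaw": 1,"linear": [-0.39,0.16,0.04],"roll": 1}
    - {"jaw": 1,"linear": [-0.39,0.25,0.06],"roll": 1}
    - {"jaw": 1,"linear": [-0.39,0.33,0.075],"roll": 1}
    - {"jaw": 1,"linear": [-0.39,0.405,0.075],"roll": 1}
    - {"jaw": 1,"linear": [-0.39,0.405,0.075],"roll": 1}
    - {"jaw": 1,"linear": [-0.39,0.405,0.075],"roll": 1}

```text
t: 5.45
tool_pos: [0.4994, 0.2394, 0.2499]
orientation: [0.457, 1.522, -0.46]
force: [-0.2, 0.3, -0.7]
opening: 0.0378
```

Emit:
apply_moves:
  series:
    - {"jaw": 1,"linear": [0,0,0],"roll": 0.33}
    - {"jaw": 1,"linear": [0,0,0],"roll": 0.67}
    - {"jaw": 1,"linear": [0,0,0],"roll": 1}
    - {"jaw": 1,"linear": [0,0,0],"roll": 1}

```text
t: 5.95
tool_pos: [0.4995, 0.2381, 0.2498]
orientation: [0.861, 1.392, -0.865]
force: [0.1, 1.0, -1.5]
opening: 0.0381
```

Emit:
apply_moves:
  series:
    - {"jaw": 1,"linear": [0,0,0],"roll": 0.33}
    - {"jaw": 1,"linear": [0,0,0],"roll": 0.67}
    - {"jaw": 1,"linear": [0,0,0],"roll": 0.88}
    - {"jaw": 1,"linear": [0,0,0],"roll": 0.88}

```text
t: 6.45
tool_pos: [0.4996, 0.2373, 0.2499]
orientation: [1.204, 1.21, -1.208]
force: [-0.2, 0.8, -1.0]
opening: 0.0376
```

```bash
python3 -c "
from h import *
plan(.5,.355,.1,0)
c=snap('wrist','w2.png');print(c[3].round(3), read_state()['opening'])"
```

```text
lin [ 0.2494  0.0016 -0.1966] roll 0.007 rows 3.0 yawcur 0.2 q6 0.35 t 6.45
[0.5   0.322 0.416] 0.03826219485386322
```

View pics/w2.png

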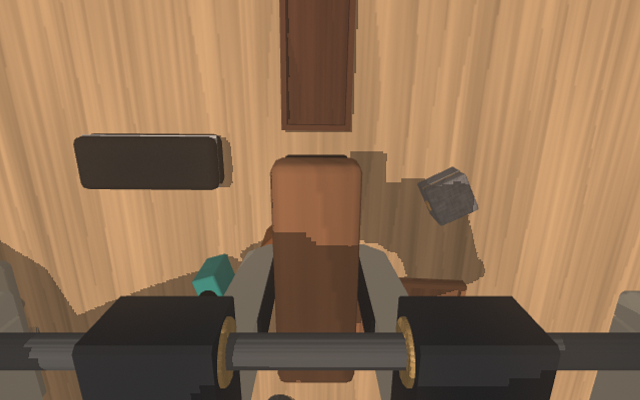

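The wrist view shows the held brush at (316,260) and the long tray's near end at columns 280–352, row 130. The case is at (150,160) and the ring box at (448,195).

```bash
python3 - <<'E'
from h import *
c=snap('wrist'); hsv=cv2.cvtColor(c[0],cv2.COLOR_BGR2HSV)
print([hsv[100,u].tolist() for u in (270,276,281,284,290,300,346,350,353,357)])
for hi in (110,): print(blob(c,(265,0,370,140),(0,0,0),(12.9,255,hi),.015))
e=[(281,20),(281,124),(283,130),(350,130),(352,124),(355,20)]
for p in e: print(p,ray(c,*p,.015).round(4))
s=snap('side')
b=blob(s,(225,135,285,175),(0,0,0),(11,255,75),.015); print('side',b)
b=blob(snap('scene'),(390,120,470,172),(0,0,0),(11,255,75),.015); print('scene',b)
E
```

```text
[[15, 115, 193], [14, 114, 190], [12, 124, 121], [11, 132, 104], [10, 133, 100], [11, 132, 95], [11, 130, 90], [10, 131, 101], [15, 112, 109], [15, 115, 179]]
(array([500.6, 339.5], dtype=float32), (128.7, 75.2), 89.6, [[462.5, 275.29998779296875], [537.7000122070312, 274.79998779296875], [538.5999755859375, 403.6000061035156], [463.3999938964844, 404.1000061035156]])
(281, 20) [0.4641 0.3853 0.015 ]
(281, 124) [0.4616 0.2824 0.015 ]
(283, 130) [0.4636 0.2759 0.015 ]
(350, 130) [0.5372 0.2763 0.015 ]
(352, 124) [0.5392 0.2828 0.015 ]
(355, 20) [0.5386 0.3856 0.015 ]
side (array([493.6, 338.7], dtype=float32), (225.4, 84.2), 89.5, [[450.3999938964844, 226.39999389648438], [534.5999755859375, 225.60000610351562], [536.7000122070312, 451.0], [452.5, 451.70001220703125]])
scene (array([505.1, 357.6], dtype=float32), (182.9, 77.1), 89.2, [[465.20001220703125, 266.70001220703125], [542.2999877929688, 265.6000061035156], [544.9000244140625, 448.5], [467.8999938964844, 449.6000061035156]])
```

Emit:
apply_moves:
  series:
    - {"jaw": 1,"linear": [0,0.002,-0.1],"roll": 0}
    - {"jaw": 1,"linear": [0.05,0.002,-0.204],"roll": 0}
    - {"jaw": 1,"linear": [0.15,0.002,-0.204],"roll": 0}
    - {"jaw": 1,"linear": [0.25,0.002,-0.204],"roll": 0}
    - {"jaw": 1,"linear": [0.33,0.002,-0.204],"roll": 0}
    - {"jaw": 1,"linear": [0.36,0.002,-0.204],"roll": 0}
    - {"jaw": 1,"linear": [0.37,0.002,-0.204],"roll": 0}
    - {"jaw": 1,"linear": [0.375,0.002,-0.204],"roll": 0}
    - {"jaw": 1,"linear": [0.379,0.002,-0.204],"roll": 0}
    - {"jaw": 1,"linear": [0.379,0.002,-0.204],"roll": 0}

```text
t: 7.9
tool_pos: [0.5009, 0.3602, 0.0235]
orientation: [1.206, 1.209, -1.207]
force: [0.6, -0.5, -0.3]
opening: 0.038
```

Emit:
apply_moves:
  series:
    - {"jaw": 1,"linear": [0.001,0,0],"roll": 0}
    - {"jaw": 1,"linear": [0.002,0,0],"roll": 0}
    - {"jaw": 1,"linear": [0.002,0,0],"roll": 0}

```text
t: 8.28
tool_pos: [0.5013, 0.3604, 0.0228]
orientation: [1.207, 1.209, -1.206]
force: [0.1, -0.5, 3.2]
opening: 0.0378
```

Emit:
apply_moves:
  series:
    - {"jaw": -0.3,"linear": [0,0,0],"roll": 0}
    - {"jaw": -0.3,"linear": [0,0,0],"roll": 0}
    - {"jaw": -0.3,"linear": [0,0,0],"roll": 0}
    - {"jaw": -0.3,"linear": [0,0,0],"roll": 0}
    - {"jaw": -0.3,"linear": [-0.05,0,0],"roll": 0}
    - {"jaw": -0.3,"linear": [-0.15,0,0],"roll": 0}
    - {"jaw": -0.3,"linear": [-0.25,0,0],"roll": 0}
    - {"jaw": -0.3,"linear": [-0.35,0.05,0.04],"roll": 0}
    - {"jaw": -0.3,"linear": [-0.38,0.1,0.14],"roll": -0.2}
    - {"jaw": -0.3,"linear": [-0.38,0.14,0.24],"roll": -0.4}
    - {"jaw": -0.3,"linear": [-0.38,0.18,0.34],"roll": -0.6}
    - {"jaw": -0.3,"linear": [-0.38,0.21,0.44],"roll": -0.8}
    - {"jaw": -0.3,"linear": [-0.38,0.23,0.54],"roll": -1}
    - {"jaw": -0.3,"linear": [-0.38,0.26,0.64],"roll": -1}
    - {"jaw": -0.3,"linear": [-0.38,0.28,0.74],"roll": -1}
    - {"jaw": -0.3,"linear": [-0.38,0.3,0.84],"roll": -1}
    - {"jaw": -1,"linear": [-0.38,0.33,0.94],"roll": -1}
    - {"jaw": -1,"linear": [-0.38,0.33,0.98],"roll": -1}

```text
t: 10.52
tool_pos: [0.7007, -0.2302, 0.2507]
orientation: [0.814, 1.412, -0.815]
force: [-0.4, 0.4, -0.2]
opening: 0.0759
```

```bash
python3 -c "
from h import *
plan(.7,-.27,.25,60)"
```

```text
lin [ 0.0011 -0.0343  0.0569] roll -0.998 rows 0.6 yawcur 30.1 q6 -0.91 t 10.53
```

Emit:
apply_moves:
  series:
    - {"jaw": -1,"linear": [0,-0.034,0.057],"roll": -0.33}
    - {"jaw": -1,"linear": [0,-0.034,0.057],"roll": -0.67}
    - {"jaw": -1,"linear": [0,-0.034,0.057],"roll": -1}
    - {"jaw": -1,"linear": [0,-0.034,0.057],"roll": -1}
    - {"jaw": -1,"linear": [0,-0.034,0.057],"roll": -1}

```text
t: 11.15
tool_pos: [0.7002, -0.2698, 0.2506]
orientation: [0.412, 1.53, -0.413]
force: [0.3, 0.3, -0.1]
opening: 0.0927
```

```bash
python3 -c "
from h import *
c=snap('wrist','w3.png');print(c[3].round(3))
for n,x,y,z in (('tin',.664,-.184,.03),('dish',.482,-.343,.01),('sm',.446,-.123,.024)): print(n,proj(c,(x,y,z)))"
```

```text
[ 0.628 -0.228  0.417]
tin [370.06970159  96.4398487 ]
dish [146.19256626  16.85103692]
sm [ 314.87647254 -167.65209068]
```

View pics/w3.png

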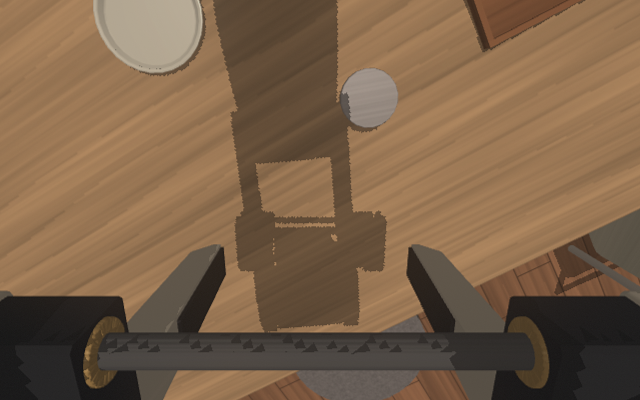

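The wrist view shows the large tin at (370,98), the dish at (148,20) cut off by the top edge, and a corner of the square tray at (488,45).

```bash
python3 -c "
from h import *
c=snap('wrist')
t=blob(c,(335,60,405,135),(0,0,80),(179,75,255),.03,ell=True);print(t[0],t[1])
hsv=cv2.cvtColor(c[0],cv2.COLOR_BGR2HSV); print(hsv[98,340:350].tolist())
m=cv2.inRange(hsv,np.array([0,0,100.]),np.array([179,80,255.]));m[:,:85]=0;m[:,215:]=0;m[78:]=0
k=max(cv2.findContours(m,0,1)[0],key=cv2.contourArea).reshape(-1,2);k=k[k[:,1]>2]; k=cv2.convexHull(k).reshape(-1,2)
w=np.array([ray(c,*p,.010)[:2] for p in k])*1000
A=np.c_[2*w,np.ones(len(w))];x=np.linalg.lstsq(A,(w**2).sum(1),rcond=None)[0];print('dish',x[:2],'R',np.sqrt(x[2]+x[0]**2+x[1]**2))
plan(*t[0]/1000,.1,60)
for n,r in (('scene',(140,255,215,325)),('side',(375,260,450,320))):
  s=snap(n);print(n,blob(s,r,(0,0,120),(179,85,255),.010,ell=True)[:2])
"
```

```text
[ 664.8 -186. ] [59.4 59.5]
[[13, 53, 77], [13, 35, 87], [14, 36, 92], [12, 36, 93], [12, 36, 92], [13, 33, 92], [12, 36, 92], [13, 34, 89], [13, 35, 133], [13, 35, 154]]
dish [ 481.65125979 -340.55155918] R 55.3342657219224
lin [ 0.251   0.0912 -0.1214] roll -0.002 rows 2.8 yawcur 59.9 q6 -1.48 t 11.25
scene (array([ 495.2, -360.1]), array([59.6, 98.9]))
side (array([ 480.2, -342.2]), array([109.1, 109.6]))
```

Emit:
apply_moves:
  series:
    - {"jaw": -1,"linear": [0.05,0.05,-0.06],"roll": 0}
    - {"jaw": -1,"linear": [0.15,0.091,-0.121],"roll": 0}
    - {"jaw": -1,"linear": [0.25,0.091,-0.121],"roll": 0}
    - {"jaw": -1,"linear": [0.32,0.091,-0.121],"roll": 0}
    - {"jaw": -1,"linear": [0.37,0.091,-0.121],"roll": 0}
    - {"jaw": -1,"linear": [0.403,0.091,-0.121],"roll": 0}
    - {"jaw": -1,"linear": [0.403,0.091,-0.121],"roll": 0}
    - {"jaw": -1,"linear": [0.403,0.091,-0.121],"roll": 0}
    - {"jaw": 1,"linear": [0.403,0.091,-0.121],"roll": 0}
    - {"jaw": 1,"linear": [0.403,0.091,-0.121],"roll": 0}
    - {"jaw": 1,"linear": [0.403,0.091,-0.121],"roll": 0}
    - {"jaw": 1,"linear": [0.403,0.091,-0.121],"roll": 0}
    - {"jaw": 1,"linear": [0.403,0.091,-0.121],"roll": 0}
    - {"jaw": 1,"linear": [0.403,0.091,-0.121],"roll": 0}

```text
t: 13.1
tool_pos: [0.665, -0.1864, 0.0091]
orientation: [0.41, 1.53, -0.411]
force: [-0.7, 1.0, 2.3]
opening: 0.0598
```

```bash
python3 -c "
from h import *
plan(.4813,-.3415,.14)
plan(.4813,-.3415,.0125)"
```

```text
lin [-0.2182 -0.377  -0.1356] roll 0 rows 4.4 yawcur 60.0 q6 -1.39 t 13.1
lin [-0.0057 -0.377  -0.1359] roll 0 rows 3.8 yawcur 60.0 q6 -1.39 t 13.1
```

Emit:
apply_moves:
  series:
    - {"jaw": 1,"linear": [-0.05,0,0],"roll": 0}
    - {"jaw": 1,"linear": [-0.12,0,0],"roll": 0}
    - {"jaw": 1,"linear": [-0.15,-0.08,-0.03],"roll": 0}
    - {"jaw": 1,"linear": [-0.15,-0.17,-0.06],"roll": 0}
    - {"jaw": 1,"linear": [-0.15,-0.26,-0.095],"roll": 0}
    - {"jaw": 1,"linear": [-0.15,-0.34,-0.122],"roll": 0}
    - {"jaw": 1,"linear": [-0.13,-0.377,-0.136],"roll": 0}
    - {"jaw": 1,"linear": [-0.08,-0.377,-0.136],"roll": 0}
    - {"jaw": 1,"linear": [-0.04,-0.377,-0.136],"roll": 0}
    - {"jaw": 1,"linear": [-0.02,-0.377,-0.136],"roll": 0}
    - {"jaw": 1,"linear": [-0.012,-0.377,-0.136],"roll": 0}
    - {"jaw": 1,"linear": [-0.009,-0.377,-0.136],"roll": 0}
    - {"jaw": 1,"linear": [-0.007,-0.377,-0.136],"roll": 0}
    - {"jaw": 1,"linear": [-0.006,-0.377,-0.136],"roll": 0}
    - {"jaw": 1,"linear": [-0.006,-0.377,-0.136],"roll": 0}

```text
t: 14.98
tool_pos: [0.4815, -0.3417, 0.0131]
orientation: [0.41, 1.529, -0.411]
force: [-0.0, 0.2, -1.0]
opening: 0.0596
```

Emit:
apply_moves:
  series:
    - {"jaw": 1,"linear": [0.001,0,0],"roll": 0}
    - {"jaw": 1,"linear": [0.002,0,0],"roll": 0}
    - {"jaw": 1,"linear": [0.002,0,0],"roll": 0}

```text
t: 15.35
tool_pos: [0.4817, -0.3418, 0.013]
orientation: [0.41, 1.529, -0.411]
force: [-3.4, 3.5, 9.5]
opening: 0.0593
```

Emit:
apply_moves:
  series:
    - {"jaw": 1,"linear": [-0.0012,0,0],"roll": 0}
    - {"jaw": -0.6,"linear": [-0.001,0,0],"roll": 0}
    - {"jaw": -0.6,"linear": [-0.001,0,0],"roll": 0}
    - {"jaw": -0.6,"linear": [-0.001,0,0],"roll": 0}
    - {"jaw": -0.6,"linear": [-0.001,0,0],"roll": 0}
    - {"jaw": -0.6,"linear": [-0.04,0,0],"roll": 0}
    - {"jaw": -0.6,"linear": [-0.14,0,0],"roll": 0}
    - {"jaw": -0.6,"linear": [-0.24,0,0.03],"roll": 0}
    - {"jaw": -0.6,"linear": [-0.33,0,0.1],"roll": 0}
    - {"jaw": -0.6,"linear": [-0.35,0,0.13],"roll": 0}
    - {"jaw": -0.6,"linear": [-0.35,0,0.13],"roll": 0}
    - {"jaw": -0.6,"linear": [-0.35,0,0.13],"roll": 0}

```text
t: 16.85
tool_pos: [0.5478, -0.3797, 0.2213]
orientation: [0.411, 1.532, -0.41]
force: [0.4, 1.5, -0.6]
opening: 0.0746
```

```bash
python3 -c "
from h import *
c=snap('wrist','w4.png')
print(proj(c,(.4815,-.342,.034)))
plan(.516,-.163,.25,60)"
```

```text
[315.1433029   95.57990127]
lin [-0.048   0.2862 -0.2261] roll -0.0 rows 3.5 yawcur 60.0 q6 -1.73 t 16.9
```

View pics/w4.png

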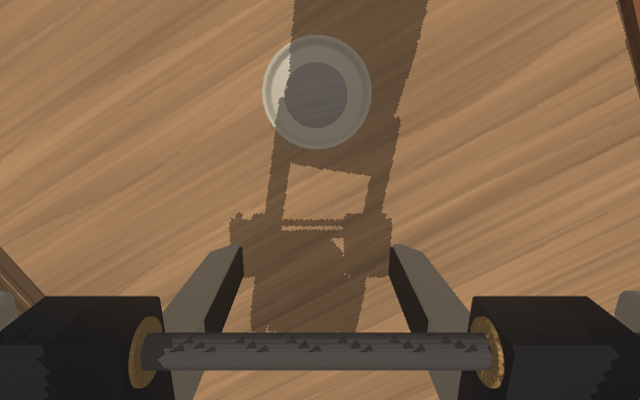

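The large tin sits in the dish: tin at (316,95), dish at (317,92). The predicted tin position was (315,96).

```bash
python3 -c "
from h import *
c=snap('wrist');g=cv2.cvtColor(c[0],cv2.COLOR_BGR2HSV)
print(g[95,275:360:6].tolist())
print(g[60:132:6,330].tolist())
print(blob(c,(281,55,352,132),(0,0,70),(179,50,105),.034,ell=True)[:2])"
```

```text
[[19, 45, 191], [19, 46, 193], [13, 37, 96], [12, 35, 96], [14, 35, 95], [14, 35, 94], [14, 35, 96], [14, 34, 97], [15, 32, 95], [13, 32, 95], [13, 33, 93], [15, 33, 93], [17, 44, 111], [17, 42, 114], [18, 45, 114]]
[[18, 44, 117], [16, 38, 101], [13, 32, 96], [13, 32, 97], [13, 32, 97], [13, 33, 94], [13, 33, 94], [13, 33, 92], [15, 33, 94], [14, 35, 94], [12, 36, 91], [19, 47, 115]]
(array([ 481.7, -341.7]), array([59.2, 59.6]))
```

Emit:
apply_moves:
  series:
    - {"jaw": -0.6,"linear": [-0.04,0.09,-0.07],"roll": 0}
    - {"jaw": -0.6,"linear": [-0.048,0.18,-0.14],"roll": 0}
    - {"jaw": -0.6,"linear": [-0.048,0.286,-0.226],"roll": 0}
    - {"jaw": -0.6,"linear": [-0.048,0.286,-0.226],"roll": 0}
    - {"jaw": -0.6,"linear": [-0.048,0.286,-0.226],"roll": 0}
    - {"jaw": -0.6,"linear": [-0.048,0.286,-0.226],"roll": 0}

```text
t: 17.7
tool_pos: [0.5154, -0.1634, 0.2495]
orientation: [0.411, 1.533, -0.41]
force: [0.9, -0.5, -0.1]
opening: 0.0745
```

```bash
python3 -c "
from h import *
c=snap('wrist','w5.png')
u,v=proj(c,(.4464,-.123,.024)).astype(int);print(u,v)
t=blob(c,(u-32,max(v-32,0),u+32,v+32),(0,0,70),(179,75,255),.024,ell=True);print(t[:2])
plan(*t[0]/1000,.008)"
```

```text
316 91
(array([ 447.7, -125.4]), array([43. , 43.2]))
lin [ 0.4027 -0.001  -0.1294] roll 0 rows 4.1 yawcur 59.9 q6 -1.45 t 17.75
```

Emit:
apply_moves:
  series:
    - {"jaw": -0.6,"linear": [0.05,-0.001,-0.07],"roll": 0}
    - {"jaw": -0.6,"linear": [0.15,-0.001,-0.13],"roll": 0}
    - {"jaw": -0.6,"linear": [0.25,-0.001,-0.13],"roll": 0}
    - {"jaw": -0.6,"linear": [0.32,-0.001,-0.13],"roll": 0}
    - {"jaw": -0.6,"linear": [0.37,-0.001,-0.13],"roll": 0}
    - {"jaw": -0.6,"linear": [0.402,-0.001,-0.13],"roll": 0}
    - {"jaw": -0.6,"linear": [0.402,-0.001,-0.13],"roll": 0}
    - {"jaw": -0.6,"linear": [0.402,-0.001,-0.13],"roll": 0}
    - {"jaw": 1,"linear": [0.402,-0.001,-0.13],"roll": 0}
    - {"jaw": 1,"linear": [0.402,-0.001,-0.13],"roll": 0}
    - {"jaw": 1,"linear": [0.402,-0.001,-0.13],"roll": 0}
    - {"jaw": 1,"linear": [0.402,-0.001,-0.13],"roll": 0}
    - {"jaw": 1,"linear": [0.402,-0.001,-0.13],"roll": 0}
    - {"jaw": 1,"linear": [0.402,-0.001,-0.13],"roll": 0}

```text
t: 19.5
tool_pos: [0.4476, -0.1253, 0.0087]
orientation: [0.411, 1.533, -0.411]
force: [-1.7, 0.7, 5.0]
opening: 0.0434
```

```bash
python3 -c "
from h import *
z=read_state()['tool_pos'][2]
plan(.4817,-.3417,z+.034)"
```

```text
lin [-0.0569 -0.2838  0.2297] roll 0 rows 3.5 yawcur 60.0 q6 -1.43 t 19.5
```

Emit:
apply_moves:
  series:
    - {"jaw": 1,"linear": [-0.06,0,0],"roll": 0}
    - {"jaw": 1,"linear": [-0.15,0,0],"roll": 0}
    - {"jaw": 1,"linear": [-0.2,-0.07,0.06],"roll": 0}
    - {"jaw": 1,"linear": [-0.2,-0.14,0.12],"roll": 0}
    - {"jaw": 1,"linear": [-0.2,-0.21,0.175],"roll": 0}
    - {"jaw": 1,"linear": [-0.2,-0.284,0.23],"roll": 0}
    - {"jaw": 1,"linear": [-0.14,-0.284,0.23],"roll": 0}
    - {"jaw": 1,"linear": [-0.09,-0.284,0.23],"roll": 0}
    - {"jaw": 1,"linear": [-0.07,-0.284,0.23],"roll": 0}
    - {"jaw": 1,"linear": [-0.062,-0.284,0.23],"roll": 0}
    - {"jaw": 1,"linear": [-0.059,-0.284,0.23],"roll": 0}
    - {"jaw": 1,"linear": [-0.057,-0.284,0.23],"roll": 0}
    - {"jaw": 1,"linear": [-0.057,-0.284,0.23],"roll": 0}

```text
t: 21.12
tool_pos: [0.4823, -0.3421, 0.0437]
orientation: [0.41, 1.531, -0.411]
force: [0.9, -0.0, -0.1]
opening: 0.0434
```

Emit:
apply_moves:
  series:
    - {"jaw": 1,"linear": [0,0,-0.001],"roll": 0}
    - {"jaw": 1,"linear": [0.001,0,-0.001],"roll": 0}
    - {"jaw": 1,"linear": [0.002,0,-0.001],"roll": 0}
    - {"jaw": 1,"linear": [0.002,0,-0.001],"roll": 0}

```text
t: 21.62
tool_pos: [0.4819, -0.342, 0.0428]
orientation: [0.41, 1.531, -0.411]
force: [-1.1, 0.2, 3.2]
opening: 0.0432
```

Emit:
apply_moves:
  series:
    - {"jaw": 1,"linear": [-0.0008,0,0],"roll": 0}
    - {"jaw": -0.2,"linear": [-0.0008,0,0],"roll": 0}
    - {"jaw": -0.2,"linear": [-0.0008,0,0],"roll": 0}
    - {"jaw": -0.2,"linear": [-0.0008,0,0],"roll": 0}
    - {"jaw": -0.2,"linear": [-0.0008,0,0],"roll": 0}
    - {"jaw": -0.2,"linear": [-0.03,0,0],"roll": 0}
    - {"jaw": -0.2,"linear": [-0.12,0,0],"roll": 0}
    - {"jaw": -0.2,"linear": [-0.22,0,0],"roll": 0}
    - {"jaw": -0.4,"linear": [-0.32,0.06,0],"roll": 0}
    - {"jaw": -0.4,"linear": [-0.4,0.14,0.01],"roll": 0}
    - {"jaw": -0.4,"linear": [-0.42,0.24,0.01],"roll": 0}
    - {"jaw": -0.4,"linear": [-0.42,0.34,0.01],"roll": 0}
    - {"jaw": -0.4,"linear": [-0.42,0.44,0.02],"roll": 0}
    - {"jaw": -0.4,"linear": [-0.42,0.54,0.02],"roll": 0}
    - {"jaw": -0.4,"linear": [-0.42,0.64,0.03],"roll": 0}
    - {"jaw": -0.4,"linear": [-0.42,0.74,0.03],"roll": 0}
    - {"jaw": -0.4,"linear": [-0.42,0.773,0.03],"roll": 0}
    - {"jaw": -0.4,"linear": [-0.42,0.773,0.03],"roll": 0}
    - {"jaw": -0.4,"linear": [-0.42,0.773,0.03],"roll": 0}

```text
t: 24.0
tool_pos: [0.7293, 0.0496, 0.2954]
orientation: [0.411, 1.53, -0.412]
force: [-0.0, -0.8, 0.1]
opening: 0.065
```

```bash
python3 -c "
from h import *
c=snap('wrist','w6.png');print(c[3].round(3))
for p in ((.6488,.2023,.04),(.62,.015,.015)): print(proj(c,p))
s=snap('side');cv2.imwrite('pics/s6.png',cv2.resize(s[0][250:320,370:460],None,fx=6,fy=6))"
```

```text
[0.657 0.092 0.462]
[402.18719711  25.29722384]
[244.46668586  92.66417272]
```

View pics/w6.png

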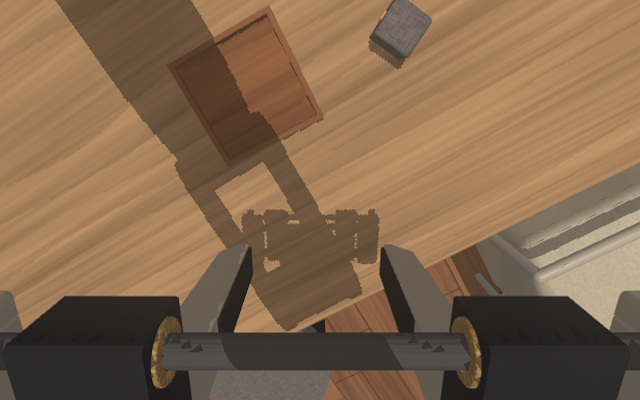

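View pics/s6.png

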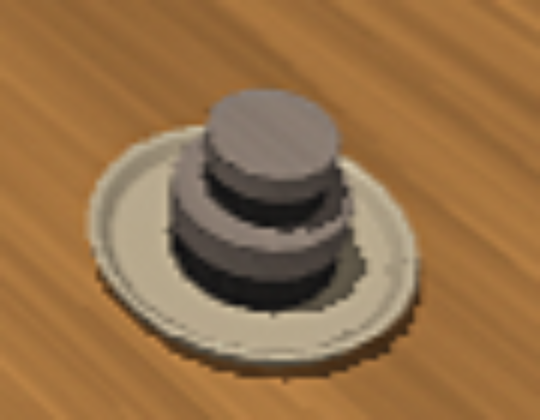

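The stack stands centred in the dish (crop, around (265,190)). The wrist view shows the square tray with corners near (168,66), (268,8), (323,118) and (230,165), and the ring box at (402,27).

```bash
python3 -c "
from h import *
c=snap('wrist')
print('tray',blob(c,(160,2,330,172),(0,122,40),(13.4,255,255),.015))
for p in ((168,66),(268,8),(323,118),(230,165)): print(ray(c,*p,.015)[:2].round(4))
r=blob(c,(365,0,440,70),(0,0,75),(179,60,255),.04);print('ring',r)
g=cv2.cvtColor(c[0],cv2.COLOR_BGR2HSV);print(g[27,370:435:6].tolist())
plan(.6488,.2023,.1,27.1)
"
```

```text
tray (array([619.4,  18. ], dtype=float32), (137.1, 136.4), 177.3, [[547.7999877929688, -46.900001525878906], [684.7000122070312, -53.29999923706055], [691.0999755859375, 82.9000015258789], [554.2000122070312, 89.4000015258789]])
[ 0.5505 -0.0458]
[0.5577 0.0872]
[0.6922 0.0807]
[ 0.6836 -0.0494]
ring (array([649.5, 201.6], dtype=float32), (48.5, 46.2), 117.1, [[617.9000244140625, 212.6999969482422], [640.0, 169.5], [681.0999755859375, 190.5], [659.0999755859375, 233.6999969482422]])
[[15, 115, 173], [14, 61, 84], [12, 39, 117], [11, 42, 114], [12, 39, 112], [13, 38, 108], [14, 38, 114], [13, 39, 118], [11, 38, 108], [11, 39, 110], [15, 115, 168]]
lin [ 0.3252  0.1534 -0.2445] roll 1.092 rows 4.2 yawcur 59.9 q6 -1.05 t 24.15
```

Emit:
apply_moves:
  series:
    - {"jaw": -0.5,"linear": [0.05,0.04,-0.07],"roll": 0.33}
    - {"jaw": -0.5,"linear": [0.1,0.1,-0.15],"roll": 0.67}
    - {"jaw": -0.5,"linear": [0.18,0.153,-0.24],"roll": 1}
    - {"jaw": -0.5,"linear": [0.27,0.153,-0.244],"roll": 1}
    - {"jaw": -0.5,"linear": [0.3,0.153,-0.244],"roll": 1}
    - {"jaw": -0.5,"linear": [0.3,0.153,-0.244],"roll": 1}

```text
t: 24.9
tool_pos: [0.6467, 0.2008, 0.1124]
orientation: [0.815, 1.414, -0.821]
force: [0.4, 0.0, -0.2]
opening: 0.0698
```

```bash
python3 -c "
from h import *
plan(.6491,.2020,.012,27.1)"
```

```text
lin [0.1672 0.0052 0.0003] roll 0.091 rows 1.6 yawcur 29.8 q6 -0.29 t 24.9
```

Emit:
apply_moves:
  force: 20
  series:
    - {"jaw": -0.5,"linear": [0.05,0.005,0],"roll": 0.09}
    - {"jaw": -0.5,"linear": [0.1,0.005,0],"roll": 0.09}
    - {"jaw": -0.5,"linear": [0.14,0.005,0],"roll": 0.09}
    - {"jaw": -0.5,"linear": [0.167,0.005,0],"roll": 0.09}
    - {"jaw": -0.5,"linear": [0.167,0.005,0],"roll": 0.09}
    - {"jaw": -0.5,"linear": [0.167,0.005,0],"roll": 0.09}
    - {"jaw": 1,"linear": [0.167,0.005,0],"roll": 0.09}
    - {"jaw": 1,"linear": [0.167,0.005,0],"roll": 0.09}
    - {"jaw": 1,"linear": [0.167,0.005,0],"roll": 0.09}
    - {"jaw": 1,"linear": [0.167,0.005,0],"roll": 0.09}
    - {"jaw": 1,"linear": [0.167,0.005,0],"roll": 0.09}
    - {"jaw": 1,"linear": [0.167,0.005,0],"roll": 0.09}

```text
t: 26.4
tool_pos: [0.6492, 0.2023, 0.0126]
orientation: [0.851, 1.399, -0.857]
force: [-0.8, 0.6, 4.7]
opening: 0.0458
```

```bash
python3 -c "
from h import *
z=read_state()['tool_pos'][2]
plan(.6207,.045,z+.006,-2.7)"
```

```text
lin [-0.0093 -0.1619  0.2116] roll 0.994 rows 2.6 yawcur 27.1 q6 -0.25 t 26.4
```

Emit:
apply_moves:
  series:
    - {"jaw": 1,"linear": [-0.05,0,0],"roll": 0}
    - {"jaw": 1,"linear": [-0.12,0,0],"roll": 0}
    - {"jaw": 1,"linear": [-0.16,-0.04,0.05],"roll": 0.3}
    - {"jaw": 1,"linear": [-0.16,-0.1,0.13],"roll": 0.65}
    - {"jaw": 1,"linear": [-0.16,-0.162,0.212],"roll": 0.994}
    - {"jaw": 1,"linear": [-0.13,-0.162,0.212],"roll": 0.994}
    - {"jaw": 1,"linear": [-0.08,-0.162,0.212],"roll": 0.994}
    - {"jaw": 1,"linear": [-0.04,-0.162,0.212],"roll": 0.994}
    - {"jaw": 1,"linear": [-0.02,-0.162,0.212],"roll": 0.994}
    - {"jaw": 1,"linear": [-0.014,-0.162,0.212],"roll": 0.994}
    - {"jaw": 1,"linear": [-0.011,-0.162,0.212],"roll": 0.994}
    - {"jaw": 1,"linear": [-0.0095,-0.162,0.212],"roll": 0.994}
    - {"jaw": 1,"linear": [-0.009,-0.162,0.212],"roll": 0.994}
    - {"jaw": 1,"linear": [-0.009,-0.162,0.212],"roll": 0.994}

```text
t: 28.15
tool_pos: [0.621, 0.0447, 0.0189]
orientation: [1.241, 1.187, -1.247]
force: [-0.6, -0.2, -1.1]
opening: 0.046
```

Emit:
apply_moves:
  series:
    - {"jaw": 1,"linear": [0.001,0,0],"roll": 0}
    - {"jaw": 1,"linear": [0.002,0,0],"roll": 0}
    - {"jaw": 1,"linear": [0.002,0,0],"roll": 0}

```text
t: 28.52
tool_pos: [0.6213, 0.0447, 0.0186]
orientation: [1.241, 1.187, -1.246]
force: [-2.8, -0.4, 5.7]
opening: 0.0459
```

Emit:
apply_moves:
  series:
    - {"jaw": 1,"linear": [-0.001,0,0],"roll": 0}
    - {"jaw": -0.3,"linear": [-0.001,0,0],"roll": 0}
    - {"jaw": -0.3,"linear": [-0.001,0,0],"roll": 0}
    - {"jaw": -0.3,"linear": [-0.001,0,0],"roll": 0}
    - {"jaw": -0.3,"linear": [-0.001,0,0],"roll": 0}
    - {"jaw": -0.3,"linear": [-0.04,0,0],"roll": 0}
    - {"jaw": -0.3,"linear": [-0.14,0,0],"roll": 0}
    - {"jaw": -0.3,"linear": [-0.24,0,0],"roll": 0}
    - {"jaw": -0.3,"linear": [-0.34,0,0],"roll": -0.3}
    - {"jaw": -0.3,"linear": [-0.385,-0.09,-0.03],"roll": -0.6}
    - {"jaw": -0.3,"linear": [-0.385,-0.175,-0.064],"roll": -0.9}
    - {"jaw": -0.3,"linear": [-0.385,-0.175,-0.064],"roll": -1}
    - {"jaw": -0.3,"linear": [-0.385,-0.175,-0.064],"roll": -1}

```text
t: 30.15
tool_pos: [0.5186, 0.0887, 0.2502]
orientation: [0.849, 1.398, -0.853]
force: [-0.6, 0.5, -0.0]
opening: 0.0603
```

Emit:
apply_moves:
  series:
    - {"jaw": -0.3,"linear": [0,0,0],"roll": -0.3}
    - {"jaw": -0.3,"linear": [0,0,0],"roll": -0.58}
    - {"jaw": -0.3,"linear": [0,0,0],"roll": -0.58}
    - {"jaw": -0.3,"linear": [0,0,0],"roll": -0.58}

```text
t: 30.65
tool_pos: [0.5189, 0.0885, 0.2501]
orientation: [0.619, 1.481, -0.623]
force: [0.2, 0.1, 0.6]
opening: 0.0607
```

```bash
python3 -c "
from h import *
c=snap('wrist','w7.png');print(c[3].round(3))
print(proj(c,(.462,.1446,.06)),proj(c,(.38,.09,.06)))
plan(.462,.1446,.025,44.8)"
```

```text
[0.461 0.149 0.416]
[314.77303585  91.44102308] [210.88846654  70.6892287 ]
lin [ 0.3751 -0.001  -0.1331] roll -0.009 rows 3.8 yawcur 44.5 q6 -0.7 t 30.7
```

View pics/w7.png

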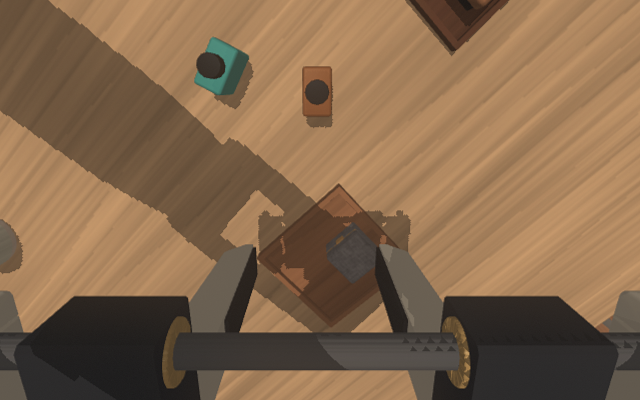

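The amber bottle is at (317,91), seen almost straight from above with its 46 mm side vertical in the image. The turquoise one is at (220,67), well away, and the ring box is in the tray at (350,253).

```bash
python3 -c "
from h import *
c=snap('wrist')
print('amber',blob(c,(298,62,338,119),(0,125,85),(13.4,255,255),.06))
print('cap',blob(c,(300,75,335,108),(0,0,0),(179,255,75),.082,ell=True)[:2])
b=blob(c,(298,62,338,119),(0,125,85),(13.4,255,255),.06)
plan(*b[0]/1000,.025,b[2]-90)
print('ring',blob(c,(322,218,376,286),(0,0,20),(179,80,90),.046))"
```

```text
amber (array([463.2, 145.9], dtype=float32), (45.5, 27.1), 135.3, [[437.5, 152.3000030517578], [469.79998779296875, 120.19999694824219], [488.8999938964844, 139.39999389648438], [456.6000061035156, 171.5]])
cap (array([463.6, 145.7]), array([20.3, 20.4]))
lin [ 0.3751  0.0021 -0.1331] roll -0.024 rows 3.8 yawcur 44.6 q6 -0.7 t 30.75
ring (array([615. ,  49.2], dtype=float32), (58.2, 51.3), 177.0, [[584.5999755859375, 25.100000381469727], [642.7000122070312, 22.100000381469727], [645.4000244140625, 73.30000305175781], [587.2999877929688, 76.30000305175781]])
```

Emit:
apply_moves:
  force: 22
  series:
    - {"jaw": -0.2,"linear": [0.05,0.002,-0.07],"roll": 0}
    - {"jaw": -0.2,"linear": [0.13,0.002,-0.133],"roll": -0.02}
    - {"jaw": -0.2,"linear": [0.17,0.002,-0.133],"roll": -0.02}
    - {"jaw": -0.2,"linear": [0.17,0.002,-0.133],"roll": -0.02}
    - {"jaw": -0.2,"linear": [0.24,0.002,-0.133],"roll": -0.02}
    - {"jaw": -0.2,"linear": [0.31,0.002,-0.133],"roll": -0.02}
    - {"jaw": -0.2,"linear": [0.36,0.002,-0.133],"roll": -0.02}
    - {"jaw": -0.2,"linear": [0.375,0.002,-0.133],"roll": -0.02}
    - {"jaw": -0.2,"linear": [0.375,0.002,-0.133],"roll": -0.02}
    - {"jaw": 1,"linear": [0.375,0.002,-0.133],"roll": -0.02}
    - {"jaw": 1,"linear": [0.375,0.002,-0.133],"roll": -0.02}
    - {"jaw": 1,"linear": [0.375,0.002,-0.133],"roll": -0.02}
    - {"jaw": 1,"linear": [0.375,0.002,-0.133],"roll": -0.02}
    - {"jaw": 1,"linear": [0.375,0.002,-0.133],"roll": -0.02}
    - {"jaw": 1,"linear": [0.375,0.002,-0.133],"roll": -0.02}
    - {"jaw": 1,"linear": [0.375,0.002,-0.133],"roll": -0.02}

```text
t: 32.75
tool_pos: [0.4637, 0.1459, 0.0257]
orientation: [0.61, 1.483, -0.613]
force: [-0.5, -0.9, 5.8]
opening: 0.0277
```

```bash
python3 -c "
from h import *
z=read_state()['tool_pos'][2]
plan(.6181,-.009,z+.006,-2.7)
plan(.6181,-.009,.14,-2.7)"
```

```text
lin [-0.0097 -0.0017  0.3645] roll 1.596 rows 3.5 yawcur 45.2 q6 -0.59 t 32.75
lin [-0.1902 -0.002   0.3646] roll 1.596 rows 3.9 yawcur 45.2 q6 -0.59 t 32.75
```

Emit:
apply_moves:
  series:
    - {"jaw": 1,"linear": [-0.03,0,0],"roll": 0}
    - {"jaw": 1,"linear": [-0.09,0,0],"roll": 0}
    - {"jaw": 1,"linear": [-0.15,0,0],"roll": 0}
    - {"jaw": 1,"linear": [-0.19,0,0.03],"roll": 0.1}
    - {"jaw": 1,"linear": [-0.19,0,0.09],"roll": 0.3}
    - {"jaw": 1,"linear": [-0.19,0,0.16],"roll": 0.5}
    - {"jaw": 1,"linear": [-0.19,0,0.23],"roll": 0.7}
    - {"jaw": 1,"linear": [-0.19,0,0.3],"roll": 0.9}
    - {"jaw": 1,"linear": [-0.19,-0.001,0.345],"roll": 1}
    - {"jaw": 1,"linear": [-0.19,-0.002,0.3645],"roll": 1}
    - {"jaw": 1,"linear": [-0.19,-0.002,0.3645],"roll": 1}

```text
t: 34.12
tool_pos: [0.6177, -0.009, 0.1393]
orientation: [1.01, 1.324, -1.014]
force: [0.5, 1.3, -0.5]
opening: 0.0281
```

Emit:
apply_moves:
  series:
    - {"jaw": 1,"linear": [0,0,0],"roll": 0.3}
    - {"jaw": 1,"linear": [0,0,0],"roll": 0.55}
    - {"jaw": 1,"linear": [0,0,0],"roll": 0.596}
    - {"jaw": 1,"linear": [0,0,0],"roll": 0.596}

```text
t: 34.62
tool_pos: [0.6173, -0.0083, 0.1393]
orientation: [1.239, 1.189, -1.243]
force: [0.5, -0.4, -0.4]
opening: 0.028
```

```bash
python3 -c "
from h import *
plan(.6181,-.009,.0317,-2.7)
c=snap('scene');s=snap('side')
a=cv2.resize(c[0][170:290,300:420],(400,400));b=cv2.resize(s[0][110:230,300:420],(400,400));cv2.imwrite('pics/p8.png',np.hstack([a,b]))"
```

```text
lin [0.1794 0.0017 0.0009] roll 0.007 rows 1.7 yawcur -2.5 q6 -0.05 t 34.62
```

View pics/p8.png

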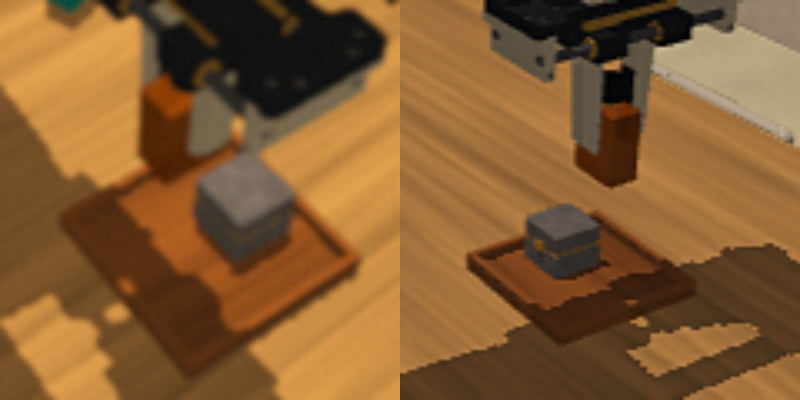

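The ring box stands in the tray, about (245,205) in the left half. The bottle hangs upright over the free half. Lowering now.

Emit:
apply_moves:
  series:
    - {"jaw": 1,"linear": [0.04,0.0015,0.001],"roll": 0}
    - {"jaw": 1,"linear": [0.09,0.0015,0.001],"roll": 0}
    - {"jaw": 1,"linear": [0.13,0.0015,0.001],"roll": 0}
    - {"jaw": 1,"linear": [0.155,0.0015,0.001],"roll": 0}
    - {"jaw": 1,"linear": [0.168,0.0015,0.001],"roll": 0}
    - {"jaw": 1,"linear": [0.174,0.0015,0.001],"roll": 0}
    - {"jaw": 1,"linear": [0.178,0.0015,0.001],"roll": 0}
    - {"jaw": 1,"linear": [0.1794,0.0015,0.001],"roll": 0}
    - {"jaw": 1,"linear": [0.1794,0.0015,0.001],"roll": 0}

```text
t: 35.85
tool_pos: [0.6184, -0.0095, 0.0322]
orientation: [1.24, 1.188, -1.243]
force: [0.2, 1.0, -0.1]
opening: 0.0282
```

Emit:
apply_moves:
  series:
    - {"jaw": 1,"linear": [0.001,0,0],"roll": 0}
    - {"jaw": 1,"linear": [0.0018,0,0],"roll": 0}
    - {"jaw": 1,"linear": [0.0018,0,0],"roll": 0}

```text
t: 36.22
tool_pos: [0.6187, -0.0095, 0.0317]
orientation: [1.24, 1.187, -1.243]
force: [-0.9, 0.2, 6.0]
opening: 0.0281
```

Emit:
apply_moves:
  series:
    - {"jaw": 1,"linear": [-0.0009,0,0],"roll": 0}
    - {"jaw": -0.1,"linear": [-0.0009,0,0],"roll": 0}
    - {"jaw": -0.1,"linear": [-0.0009,0,0],"roll": 0}
    - {"jaw": -0.1,"linear": [-0.0009,0,0],"roll": 0}
    - {"jaw": -0.1,"linear": [-0.0009,0,0],"roll": 0}
    - {"jaw": -0.1,"linear": [-0.03,0,0],"roll": 0}
    - {"jaw": -0.1,"linear": [-0.08,0,0],"roll": 0}
    - {"jaw": -0.1,"linear": [-0.15,0,0],"roll": 0}
    - {"jaw": -0.1,"linear": [-0.24,0,0],"roll": 0}
    - {"jaw": -0.1,"linear": [-0.34,0,0],"roll": 0}
    - {"jaw": -0.1,"linear": [-0.4,0,0.07],"roll": 0}
    - {"jaw": -0.1,"linear": [-0.4,0,0.17],"roll": 0}
    - {"jaw": -0.1,"linear": [-0.4,0,0.18],"roll": 0}
    - {"jaw": -0.1,"linear": [-0.4,0,0.18],"roll": 0}
    - {"jaw": -0.1,"linear": [-0.4,0,0.18],"roll": 0}

```text
t: 38.1
tool_pos: [0.6142, -0.1156, 0.272]
orientation: [1.239, 1.189, -1.242]
force: [0.5, -0.2, -0.5]
opening: 0.0512
```

```bash
python3 -c "
from h import *
c=snap('wrist','w9.png'); s=snap('scene');d=snap('side')
cv2.imwrite('pics/p9.png',np.hstack([cv2.resize(c[0],(448,280)),cv2.resize(s[0][90:290,140:480],(340,280))]))
cv2.imwrite('pics/p10.png',d[0])"
```

```text
(no output)
```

View pics/p9.png

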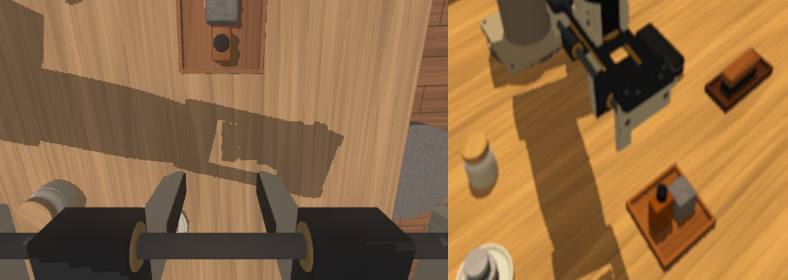

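View pics/p10.png

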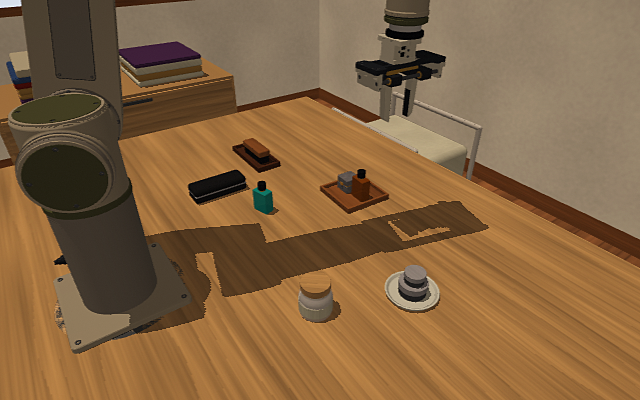

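In the side view everything is in place: brush in the long tray (256,152), stack in the dish (413,285), ring box and bottle upright side by side in the square tray (353,187). The case, candle jar and turquoise bottle have not moved. Handing in.

```bash
python3 -c "
from h import *
print(close_job(), read_state()['t'])"
```

```text
the job is handed in; nothing more can be done
the job is handed in; nothing more can be done
```

The job is done and handed in at about 38 s, well inside the 128 s limit; no verdict was reported. I worked in the order asked:

1. **Brush:** laid bristles down in the long tray.
2. **Large tin:** placed in the round dish. It measured within about 1 mm of the dish centre.
3. **Small tin:** stacked on the large tin.
4. **Ring box and amber bottle:** stood side by side on the floor of the square tray, planned 8 mm apart.

I lowered each thing until the wrist force showed contact, no more than about 10 N, and only then opened the gripper. The bottle stayed upright throughout.

**Last checks:** the final pictures from all three cameras show everything in place and upright, with the gripper clear. The candle jar, glasses case and turquoise bottle look unmoved.

**Measurements that disagreed:**
- A scene-camera fit of the dish and a side-camera fit of the long tray gave wrong sizes, so I dropped both.
- A wrist-camera check of the ring box in the tray was disturbed by a finger in view. I judged its placing from the tool position and the pictures instead.
- I checked the small tin's centring from the release pose and a picture only, not with a separate measurement.

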